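# Load the spring-loaded board dispenser and hold it down

## Robot

A 6-joint arm with a two-finger parallel gripper is mounted at the origin on a cart in front of the work surface, level with it; the furniture and walls round the work are solid. World frame = base frame: x ahead of the robot, y to its left, z up, the work surface at z = 0. Lengths are in m, angles in rad, forces in N, time in s.
With the tool pointing down it reaches from about 0.35 to 0.975 m from the base axis. Payload 4.9 kg.
Tool frame: the origin (TCP) lies on the centre line of the jaws, within the pads' length; the fingertips stand manip.tip_reach ahead of it and the grasp point (between the pads) is the TCP (manip.tip_reach is the distance from the TCP to the fingertips, in m); z points along the fingers, y is the line along which they close (so a half turn about z gives the same grasp; the last joint's range is limited). The gripper opens to 85 mm and grips with 20 to 120 N. Pads are 22 mm wide; open, the fingers measure 114 mm over their backs; the gripper's body (76 mm by 85 mm) begins 54 mm behind the grasp point. The pads swing forward as they close: fully open they stand 13 mm farther back than shut.
Start: joints at [-1.341, 0.053, 1.613, -0, 1.476, -0.119], TCP at [0.214, -0.587, 0.25] pointing down, gripper open.
Joint ranges: [-3.01, 3.01], [-1.01, 2.22], [0.06, 2.58], [-1.02, 4.17], [0.09, 2.62], [-3.14, 3.14]. Speed limits (rad/s): [2.57, 2.57, 3.14, 3.14, 3.14, 3.14].

## Interface

Orientations are given as a unit quaternion [w, x, y, z].
In Python, from plant import manip gives the robot as it stands. The module is installed in compiled form; this text tells all that it offers.
- The arm moves only by the tool move_arm, never from a script. Its argument "rows" is a list of rows, each a list of 7 numbers: the shift along the tool's x, y, z in cm, then the turn, a rotation vector about the tool's x, y, z in degrees, then the opening, from -1 (shut) to 1 (fully open). In form: [[tx, ty, tz, ax, ay, az, jaw], ...]. A call has 1 to 20 rows; each row shifts and turns the commanded pose from where the row before left it, along the tool's axes as they then stand; what a row does not reach is not made up. A row lasts 1/12 s, in which the tool goes at most 41.7 mm and 7.16 degrees, less where a joint would pass 70% of its speed; a pose out of reach is approached as far as the arm can. A call is refused whole if a number of a shift passes 4.17 or a number of a turn 7.16, either way. A call with a gripper value outside its range is refused whole. The fingers move at their own pace and stop on an object; the grip force is fixed at half the most. Time passes only in rows, so rows that do not move let the fingers close. It gives the time, the measured TCP pose, the force, the opening and the grip force at its end, in the units of the state.
- manip.state(): the state, without advancing time (a new reading comes with each control period).
- manip.grab_frame(name): name is "scene" or "top"; returns a dict with "img" (420x560x3 uint8, blue, green, red), "mtx" (3x3 intrinsics, pixels), "k1" (the pictures are not rectified: a ray, as slopes to the right and down, at radius r is drawn at 1 + k1 r^2 times it, then the intrinsics apply), "R" (3x3) and "t" (3): a world point X has camera coordinates R X + t. Camera axes: x right, y down, z forward; pixel columns grow to the right and rows downward; lengths in m; the calibration is good to about 2 mm. A picture is of the moment at which its call begins. There is no depth.
- manip.job_done(): hands the job in; it is judged then, once.
The state is a dict: "time": time; "joint_pos": joint angles; "joint_vel": joint speeds; "joint_efforts": joint torques, N m; "tool_pos": TCP position; "tool_rot": TCP orientation; "contact_force": force on the tool from outside, world axes, zero at the start; "ft_torque": the same for the moment, N m; "gripper_width": opening from 0.0 (shut) to 1.0 (fully open); "grasp_force": force on a finger pad.
Only numpy, scipy, OpenCV 4.12 (cv2) and the standard library are available. Lean on these libraries where they do the work, as an engineer would, in place of code of your own. Each camera call takes 0.05 s, during which the arm holds its last target. There are 200 camera calls.

## Task

Load the spring-loaded dispenser: gently lay the red tasting board squarely on the light wooden one already in it, then the dark wooden board squarely on top of the red one, letting go of each, edges flush all round. Then push the middle of the pile straight down with the fingertips until the platform has sunk 20 mm (red pointer in the green band, never down to the bottom stop), and finish while still holding it pressed there, so that I can slip in the keeper pin. Leave the other things on the worktop alone.

Things in the scene. Friction and masses are not known exactly. Their poses are not given: they have to be found in the camera images.
- dispenser: Fixed steel well, open at the top, on a black foot 126 x 180 x 10 mm. Walls 96 (x) x 150 (y) mm outside, 86 x 140 inside, rim 74 mm above the worktop; a grey platform fills the mouth, flush with the rim at rest. Origin: centre of the underside, on the worktop; z up, y along the long side; the front with slot, red pointer and green band faces its -x.
- platform_top (a point): Centre of the platform's upper face (the platform is 78 x 130 mm, axes as the dispenser's). 74 mm above the worktop at rest; sinks straight down when pushed.
- platform (a joint): How far the sprung platform is pushed down, m: 0 at rest (up), 0.036 at the bottom stop; pointer in the green band from 0.015 to 0.025. The spring resists with 5 to 7 N at the start plus 400 N/m, about 14 N at 0.020; the boards' weight (under 3.5 N) counts towards it but does not move it alone. It comes back up when let go.
- light_board: Light wooden tasting board, 60 (x) x 110 (y) x 14 (z) mm, about 80 g, with two thin inlaid lines across its ends. Loose, already lying on the middle of the platform, long side along the dispenser's long side. Origin: centre of its underside; z up. A half turn looks the same.
- red_board: Red plastic tasting board, same size and axes as the light one; flat and loose on the worktop, left or right of the dispenser. Origin: centre of its underside.
- dark_board: Dark wooden tasting board, same size and axes as the light one; flat and loose on the worktop, on the other side of the dispenser. Origin: centre of its underside.
- jug: Clear measuring jug, 135 mm high, loose bystander at the back. Origin: its underside.
- onion: Brown onion, 85 mm high, loose bystander at the back left. Origin: its underside.
- salsa_jar: Jar with a yellow lid, 66 mm across, 100 mm high, loose bystander at the back left. Origin: its underside.
- salt_shaker: Salt shaker, 44 mm across, 90 mm high, loose bystander behind the dispenser on the right. Origin: its underside.

How it is judged:
By the outcome, as a careful person would: the job done as asked, in the order asked, and still so for the second after the job is handed in, while the arm keeps its last pose, push and grip.
It also fails if it takes over 64 s, if anything falls off the work surface, if the arm or the gripper's body presses on something with over 40 N, if the wrist force passes 120 N, or if a joint passes its speed limit or range.

## Working session

There is one attempt and no reset: what is moved stays moved. The work goes in short steps, Python scripts to look and compute and a tool call to move; the robot and the scene stay as the last step left them, time stands still between calls to the robot, and variables do not carry over. Pictures are saved under pics/ and viewed, at most 10 in all, crops included, and the job is handed in when it is done.

Besides the shell and the picture viewer there is one more tool, called after ">>>" as name(argument=value, ...) on one line, values as JSON. move_arm: Moves the arm, as the interface text tells. Its arguments: {"type":"object","properties":{"rows":{"type":"array","items":{"type":"array","items":{"type":"number"}}}},"required":["rows"]}

```bash
mkdir -p pics
cat > h.py <<'E'
import numpy as np, cv2
from plant import manip
def grab(n,save=None):
    f=manip.grab_frame(n)
    if save: cv2.imwrite('pics/'+save,f['img'])
    return f
def ray(f,uv):
    K=np.array(f['mtx'],float);R=np.array(f['R']);t=np.array(f['t']).ravel()
    p=cv2.undistortPoints(np.array(uv,float).reshape(-1,1,2),K,np.array([f['k1'],0,0,0,0.])).reshape(-1,2)
    # note: distortion drawn = (1+k1 r^2)*ideal: same as OpenCV
    d=np.c_[p,np.ones(len(p))]@R
    return -R.T@t,d
def on_plane(f,uv,z):
    c,d=ray(f,uv); return c+d*((z-c[2])/d[:,2])[:,None]
def proj(f,X):
    R=np.array(f['R']);t=np.array(f['t']).ravel()
    return cv2.projectPoints(np.array(X,float).reshape(-1,1,3),cv2.Rodrigues(R)[0],t,np.array(f['mtx'],float),np.array([f['k1'],0,0,0,0.]))[0].reshape(-1,2)
def tri(f1,p1,f2,p2):
    c1,d1=ray(f1,[p1]);c2,d2=ray(f2,[p2]);a,b=d1[0],d2[0]
    s=np.linalg.lstsq(np.c_[a,-b],c2-c1,rcond=None)[0]
    A,B=c1+a*s[0],c2+b*s[1]; return (A+B)/2,np.linalg.norm(A-B)
E
python3 - <<'E'
from h import *
a=grab('scene','s0.png');b=grab('top','t0.png')
for f in(a,b):
    c,d=ray(f,[[280,210]]);print(c,d,f['k1'],f['mtx'][0][0])
s=manip.state();print(s);print(manip.tip_reach)
E
```

```text
[0.64142223 0.96556214 0.54248858] [[-0.12042314 -0.88333486 -0.45313265]] -0.11822360230026066 400.43856328741253
[0.27332079 0.05584829 1.51985379] [[ 0.17047638 -0.00180913 -0.98537507]] -0.08549843528426664 534.9848964160395
{'time': 0.1, 'joint_pos': array([-1.34100517e+00,  5.33279014e-02,  1.61413849e+00, -2.86346735e-05,
        1.47597787e+00, -1.19004000e-01]), 'joint_vel': array([-8.04602599e-05, -2.47198396e-03, -2.58975104e-03,  3.69012262e-03,
       -1.11936903e-03,  2.33368445e-04]), 'joint_efforts': array([ 7.30064476e-04, -3.94905353e+01, -3.71361136e+01, -3.76742844e-05,
        3.90898917e-03, -1.29051330e-05]), 'tool_pos': array([ 0.21347632, -0.58686331,  0.24917381]), 'tool_rot': array([-9.23596496e-04,  9.84830587e-01,  1.73516160e-01, -6.54873661e-05]), 'contact_force': array([-0.66143908, -0.32891728,  0.04379199]), 'ft_torque': array([ 0.03257133, -0.01354479, -0.02478771]), 'grasp_force': 0.0, 'gripper_width': 1.0006666018752584}
0.019
```

View pics/s0.png

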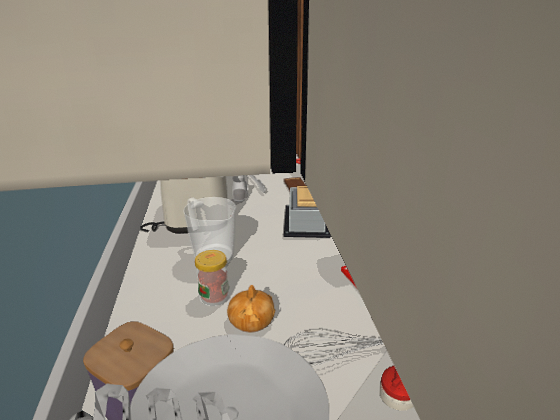

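View pics/t0.png

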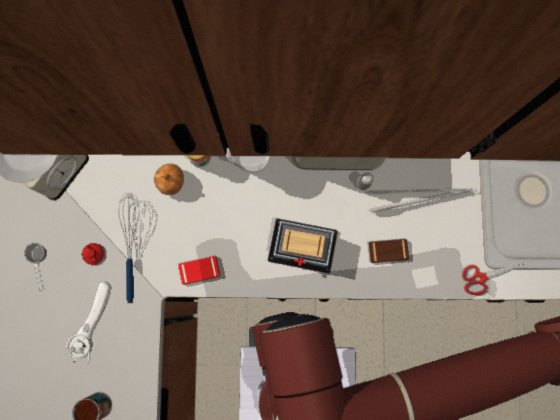

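The scene view sees the light board (305,195) and a bit of the dark one (295,184); the red board is hidden behind the cabinet. The top view shows the dispenser (303,245), red board (199,270), dark board (389,251), the jug (247,160), the onion (169,180) and the shaker (365,180).

```bash
cat >> h.py <<'E'
def mask(f,kind,roi):
    hsv=cv2.cvtColor(f['img'],cv2.COLOR_BGR2HSV).astype(int);h,s,v=hsv[...,0],hsv[...,1],hsv[...,2]
    m={'red':((h<6)|(h>174))&(s>150)&(v>90),'light':(h>8)&(h<28)&(s>80)&(v>130),'dark':(s>60)&(v<150)&((h<22)|(h>170))}[kind]
    o=np.zeros(m.shape,np.uint8);x0,y0,x1,y1=roi;o[y0:y1,x0:x1]=m[y0:y1,x0:x1]*255
    return o
def board(f,kind,roi,z):
    m=cv2.morphologyEx(mask(f,kind,roi),cv2.MORPH_CLOSE,np.ones((5,5)))
    c=max(cv2.findContours(m,cv2.RETR_EXTERNAL,cv2.CHAIN_APPROX_NONE)[0],key=cv2.contourArea)
    P=on_plane(f,c.reshape(-1,2),z)[:,:2]
    (cx,cy),(w,h),a=cv2.minAreaRect((P*1e4).astype(np.float32))
    if w>h: w,h,a=h,w,a+90   # a: direction of short side (x axis)
    a=(a+90)%180-90
    px=cv2.minAreaRect(c)
    return np.array([cx,cy])/1e4,(w/1e4,h/1e4),a,px
E
python3 - <<'E'
from h import *
f=grab('top');s=grab('scene')
for k,roi,z in(('red',(170,245,230,295),.014),('light',(275,222,330,265),.088),('dark',(362,232,418,270),.014)):
    print(k,board(f,k,roi,z))
# zoomed composite
im=f['img'];A=cv2.resize(im[215:300,165:425],None,fx=3,fy=3,interpolation=cv2.INTER_CUBIC)
B=cv2.resize(s['img'][165:250,270:350],None,fx=3.9,fy=3.9,interpolation=cv2.INTER_CUBIC)
C=np.zeros((600,790,3),np.uint8);C[:A.shape[0],:A.shape[1]]=A;C[260:260+B.shape[0],:B.shape[1]]=B
cv2.imwrite('pics/z0.png',C)
print(on_plane(f,[[303,245],[169,180],[365,180],[247,160],[280,155]],0))
E
```

```text
red (array([0.360627  , 0.27911973]), (0.05911259765625, 0.10852734375), 13.872050285339355, ((198.79412841796875, 269.8235168457031), (21.042255401611328, 38.72209167480469), 77.47119140625))
light (array([ 0.43252246, -0.00969717]), (0.05976605834960937, 0.10985174560546875), -9.628837585449219, ((303.03997802734375, 242.77999877929688), (40.96477127075195, 22.092355728149414), 10.30484676361084))
dark (array([ 0.42136055, -0.25540127]), (0.06005992431640625, 0.11082783203125), 5.1758270263671875, ((388.4649963378906, 250.5628204345703), (21.212230682373047, 38.87580108642578), 85.42607879638672))
[[ 0.43581447 -0.01376899  0.        ]
 [ 0.62107565  0.37858568  0.        ]
 [ 0.6283062  -0.19395746  0.        ]
 [ 0.68389444  0.15168357  0.        ]
 [ 0.70027238  0.05504775  0.        ]]
```

View pics/z0.png

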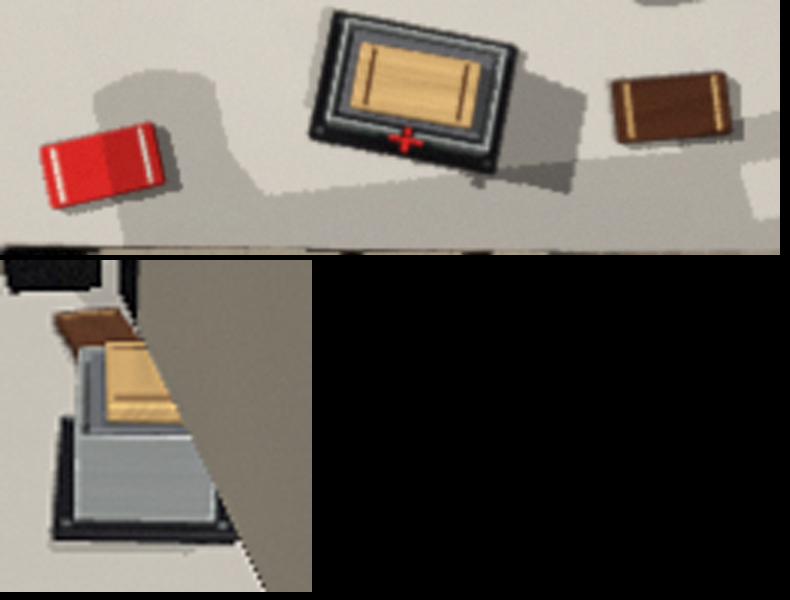

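The zoom shows the light board's top corners in both views (top: (284,229) and (325,236); scene: (297,202) and (297,186)), and the dark board's far corner at scene (284,179) and top (406,239).

```bash
cat >> h.py <<'E'
from scipy.spatial.transform import Rotation as Ro
def board4(f,kind,roi,z,n=4):
    g=dict(f);g['img']=cv2.resize(f['img'],None,fx=n,fy=n,interpolation=cv2.INTER_CUBIC)
    m=cv2.morphologyEx(mask(g,kind,[n*r for r in roi]),cv2.MORPH_CLOSE,np.ones((4*n+1,4*n+1)))
    c=max(cv2.findContours(m,cv2.RETR_EXTERNAL,cv2.CHAIN_APPROX_NONE)[0],key=cv2.contourArea)
    P=on_plane(f,(c.reshape(-1,2)+.5)/n-.5,z)[:,:2]
    (cx,cy),(w,h),a=cv2.minAreaRect((P*1e4).astype(np.float32))
    if w>h: w,h,a=h,w,a+90
    return np.round([cx/1e4,cy/1e4,w/1e4,h/1e4,(a+90)%180-90],4)
def plan(x,y,z,short):
    s=manip.state();q=s['tool_rot'];R=Ro.from_quat([q[1],q[2],q[3],q[0]]).as_matrix()
    a=np.radians(short+90);G=np.c_[[np.cos(a),np.sin(a),0],[np.sin(a),-np.cos(a),0],[0,0,-1]]
    rv=np.degrees(Ro.from_matrix(R.T@G).as_rotvec())
    print('turn',rv.round(2),'then shift cm',(100*G.T@(np.array([x,y,z])-s['tool_pos'])).round(2),'now',s['tool_pos'].round(4),'yaw short',np.degrees(np.arctan2(R[1,0],R[0,0])).round(2)-90)
E
python3 - <<'E'
from h import *
f=grab('top');s=grab('scene')
for k,roi,z in(('red',(170,245,230,295),.014),('light',(275,222,330,265),.088),('dark',(362,232,418,270),.014)):
    print(k,board4(f,k,roi,z))
for p,q in(((284,228.7),(297.4,201.7)),((325,236),(297.4,186)),((406,239),(284.1,178.6))): print(tri(f,p,s,q))
# dispenser foot: dark low-saturation blob
g=cv2.cvtColor(f['img'],cv2.COLOR_BGR2GRAY);m=np.zeros_like(g);m[212:278,262:345]=(g[212:278,262:345]<70)*255
m=cv2.morphologyEx(m,cv2.MORPH_CLOSE,np.ones((3,3)))
c=max(cv2.findContours(m,0,1)[0],key=cv2.contourArea);P=on_plane(f,c.reshape(-1,2),.01)[:,:2]
print('foot',cv2.minAreaRect((P*1e3).astype(np.float32)))
plan(.40,-.10,.2,13.9)
E
```

```text
red [ 0.3605  0.2793  0.0593  0.1091 13.7424]
light [ 0.4322 -0.0098  0.061   0.1104 -9.2498]
dark [ 0.4216 -0.2552  0.0602  0.1115  5.2132]
(array([0.46972368, 0.04181476, 0.08948298]), np.float64(3.503878106530454e-05))
(array([ 0.45086927, -0.06892767,  0.08528254]), np.float64(0.0019452596681326538))
(array([ 0.45411785, -0.30671795,  0.01111155]), np.float64(0.0019829667501381626))
foot ((432.8743591308594, -12.049751281738281), (178.50856018066406, 123.850830078125), 79.48485565185547)
turn [-3.000e-02 -4.000e-02 -8.391e+01] then shift cm [42.81 29.8   4.99] now [ 0.2136 -0.5872  0.2499] yaw short -70.01
```

>>> move_arm(rows=[[0, 0, 0, 0, 0, -7, 0.6], [0, 0, 0, 0, 0, -7, 0.6], [0, 0, 0, 0, 0, -7, 0.6], [0, 0, 0, 0, 0, -7, 0.6], [0, 0, 0, 0, 0, -7, 0.6], [0, 0, 0, 0, 0, -7, 0.6], [0, 0, 0, 0, 0, -7, 0.6], [0, 0, 0, 0, 0, -7, 0.6], [0, 0, 0, 0, 0, -7, 0.6], [0, 0, 0, 0, 0, -7, 0.6], [0, 0, 0, 0, 0, -7, 0.6], [0, 0, 0, 0, 0, -7, 0.6]])

```text
time: 1.3
tool_pos: [0.2136, -0.5873, 0.2502]
tool_rot: [-0.0, 0.613, 0.79, 0.0]
contact_force: [0.5, -0.3, 1.1]
gripper_width: 0.799
grasp_force: 0.0
```

>>> move_arm(rows=[[1, 0.7, 0.2, 0, 0, 0, 0.6], [2, 1.4, 0.4, 0, 0, 0, 0.6], [3, 2.1, 0.4, 0, 0, 0, 0.6], [3, 2.1, 0.4, 0, 0, 0, 0.6], [3, 2.1, 0.4, 0, 0, 0, 0.6], [3, 2.1, 0.4, 0, 0, 0, 0.6], [3, 2.1, 0.4, 0, 0, 0, 0.6], [3, 2.1, 0.4, 0, 0, 0, 0.6], [3, 2.1, 0.4, 0, 0, 0, 0.6], [3, 2.1, 0.4, 0, 0, 0, 0.6], [3, 2.1, 0.4, 0, 0, 0, 0.6], [3, 2.1, 0.4, 0, 0, 0, 0.6], [3, 2.1, 0.4, 0, 0, 0, 0.6], [3, 2.1, 0, 0, 0, 0, 0.6], [3, 2.1, 0, 0, 0, 0, 0.6]])

```text
time: 2.55
tool_pos: [0.397, -0.1063, 0.1998]
tool_rot: [-0.0, 0.617, 0.787, 0.0]
contact_force: [0.3, 0.3, -0.2]
gripper_width: 0.8
grasp_force: 0.0
```

```bash
python3 -c "
from h import *
plan(.3605,.2793,.08,13.8);print(manip.state()['gripper_width'],manip.state()['time'])"
```

```text
turn [ 0.01 -0.01 -0.02] then shift cm [38.32  5.65 11.98] now [ 0.397  -0.1063  0.1998] yaw short 13.780000000000001
0.799813275103273 2.55
```

>>> move_arm(rows=[[1.5, 0.2, 0, 0, 0, 0, 0.6], [2.5, 0.4, 0, 0, 0, 0, 0.6], [3, 0.45, 0, 0, 0, 0, 0.6], [3, 0.45, 0, 0, 0, 0, 0.6], [3, 0.45, 0, 0, 0, 0, 0.6], [3, 0.45, 0, 0, 0, 0, 0.6], [3, 0.45, 0, 0, 0, 0, 0.6], [3, 0.45, 0, 0, 0, 0, 0.6], [3, 0.45, 1, 0, 0, 0, 0.6], [3, 0.45, 1.5, 0, 0, 0, 0.6], [3, 0.45, 1.5, 0, 0, 0, 0.6], [3, 0.45, 2, 0, 0, 0, 0.6], [2.5, 0.4, 2, 0, 0, 0, 0.6], [1.3, 0.15, 2, 0, 0, 0, 0.6], [0.5, 0, 1.5, 0, 0, 0, 0.6], [0, 0, 0.5, 0, 0, 0, 0.6], [0, 0, 0, 0, 0, 0, 0.6], [0, 0, 0, 0, 0, 0, 0.6]])

```text
time: 4.05
tool_pos: [0.3595, 0.2763, 0.0807]
tool_rot: [0.0, 0.616, 0.787, 0.0]
contact_force: [-0.1, 0.3, 0.4]
gripper_width: 0.796
grasp_force: 0.0
```

```bash
python3 -c "
from h import *
plan(.3605,.2793,.02,13.8)"
```

```text
turn [0.01 0.   0.1 ] then shift cm [0.27 0.16 6.07] now [0.3595 0.2763 0.0807] yaw short 13.900000000000006
```

>>> move_arm(rows=[[0.27, 0.16, 1, 0, 0, 0, 0.6], [0, 0, 1.2, 0, 0, 0, 0.6], [0, 0, 1.2, 0, 0, 0, 0.6], [0, 0, 1.2, 0, 0, 0, 0.6], [0, 0, 0.8, 0, 0, 0, 0.6], [0, 0, 0.4, 0, 0, 0, 0.6], [0, 0, 0, 0, 0, 0, 0.6], [0, 0, 0, 0, 0, 0, 0.6]])

```text
time: 4.72
tool_pos: [0.361, 0.2796, 0.0227]
tool_rot: [0.0, 0.616, 0.788, 0.0]
contact_force: [-0.2, 0.0, 0.3]
gripper_width: 0.802
grasp_force: 0.0
```

>>> move_arm(rows=[[0, 0, 0, 0, 0, 0, 0.4], [0, 0, 0, 0, 0, 0, 0.3], [0, 0, 0, 0, 0, 0, 0.1], [0, 0, 0, 0, 0, 0, -0.2], [0, 0, 0, 0, 0, 0, -0.2], [0, 0, 0, 0, 0, 0, -0.2], [0, 0, 0, 0, 0, 0, -0.2]])

```text
time: 5.3
tool_pos: [0.3617, 0.2801, 0.0238]
tool_rot: [0.001, 0.616, 0.788, 0.001]
contact_force: [-1.1, -0.9, 5.8]
gripper_width: 0.674
grasp_force: 64.4
```

Run:
```python
from h import *
f=grab('top','g1.png');A=cv2.resize(f['img'][215:325,140:300],None,fx=4,fy=4,interpolation=cv2.INTER_CUBIC);cv2.imwrite('pics/g1z.png',A)
print(manip.state()); plan(.3605,.2793,.2,-9.6)
```

```text
{'time': 5.35, 'joint_pos': array([ 4.96211105e-01, -8.68294812e-02,  2.16182301e+00, -1.49331434e-04,
        1.06416664e+00,  2.52209352e-01]), 'joint_vel': array([ 5.28142920e-04, -3.36847882e-05,  1.11625742e-03,  1.28624020e-03,
       -5.22356793e-04,  1.45083253e-03]), 'joint_efforts': array([ 1.37776346e-01, -2.40487969e+01, -2.81227827e+01,  7.09635112e-02,
       -4.20388682e-01, -2.18615716e-02]), 'tool_pos': array([0.36167282, 0.28014484, 0.0238575 ]), 'tool_rot': array([5.46015839e-04, 6.15768198e-01, 7.87926420e-01, 1.08875308e-03]), 'contact_force': array([-0.60507448, -0.25372814,  5.86989416]), 'ft_torque': array([-0.18582002,  0.25404811,  0.01580835]), 'grasp_force': 64.43299770355225, 'gripper_width': 0.6736528696031371}
turn [ 0.13 -0.06 23.58] then shift cm [ -0.1   -0.1  -17.61] now [0.3617 0.2801 0.0239] yaw short 13.980000000000004
```

View pics/g1z.png

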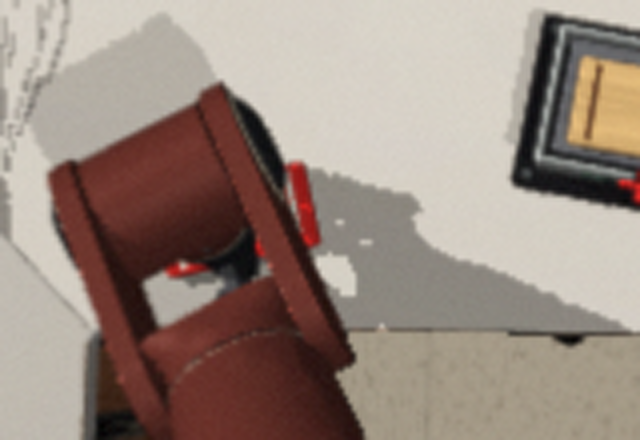

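The jaws straddle the red board, whose ends show at crop (300,205) and (185,268). The grip is good, with the tips just touching the worktop. Next I'll lift and turn it.

>>> move_arm(rows=[[0, 0, -0.4, 0, 0, 0, -0.2], [0, 0, -1, 0, 0, 0, -0.2], [0, 0, -1.5, 0, 0, 0, -0.2], [0, 0, -1.7, 0, 0, 0, -0.2], [0, 0, -1.7, 0, 0, 0, -0.2], [0, 0, -1.7, 0, 0, 4, -0.2], [0, 0, -1.7, 0, 0, 4, -0.2], [0, 0, -1.7, 0, 0, 4, -0.2], [0, 0, -1.5, 0, 0, 4, -0.2], [0, 0, -1, 0, 0, 4, -0.2], [0, 0, -0.5, 0, 0, 3.5, -0.2], [0, 0, 0, 0, 0, 0, -0.2], [0, 0, 0, 0, 0, 0, -0.2]])

```text
time: 6.43
tool_pos: [0.3606, 0.2796, 0.1669]
tool_rot: [0.0, 0.763, 0.647, 0.001]
contact_force: [0.4, 0.5, -1.5]
gripper_width: 0.674
grasp_force: 64.0
```

```bash
python3 -c "
from h import *
plan(.4328,-.010,.165,-9.6)"
```

```text
turn [ 0.05 -0.04  0.17] then shift cm [-27.35  11.95   0.19] now [0.3606 0.2796 0.1669] yaw short -9.430000000000007
```

>>> move_arm(rows=[[-1, 0.4, 0, 0, 0, 0.1, -0.2], [-2, 0.9, 0, 0, 0, 0, -0.2], [-2.5, 1.1, 0, 0, 0, 0, -0.2], [-2.5, 1.1, 0, 0, 0, 0, -0.2], [-2.5, 1.1, 0, 0, 0, 0, -0.2], [-2.5, 1.1, 0, 0, 0, 0, -0.2], [-2.5, 1.1, 0, 0, 0, 0, -0.2], [-2.5, 1.1, 0, 0, 0, 0, -0.2], [-2.5, 1.1, 0, 0, 0, 0, -0.2], [-2.5, 1.1, 0, 0, 0, 0, -0.2], [-2, 0.9, 0, 0, 0, 0, -0.2], [-1.5, 0.7, 0, 0, 0, 0, -0.2], [-0.85, 0.35, 0, 0, 0, 0, -0.2], [0, 0, 0, 0, 0, 0, -0.2], [0, 0, 0, 0, 0, 0, -0.2], [0, 0, 0, 0, 0, 0, -0.2]])

```text
time: 7.77
tool_pos: [0.4332, -0.0096, 0.1659]
tool_rot: [-0.0, 0.764, 0.646, -0.0]
contact_force: [-0.2, -0.0, -0.7]
gripper_width: 0.671
grasp_force: 64.0
```

Run:
```python
from h import *
f=grab('top');s=grab('scene')
plan(.4328,-.010,.114,-9.6)
A=cv2.resize(f['img'][200:290,255:350],None,fx=5,fy=5,interpolation=cv2.INTER_CUBIC);B=cv2.resize(s['img'][140:250,270:340],None,fx=4.5,fy=4.5,interpolation=cv2.INTER_CUBIC)
C=np.zeros((500,795,3),np.uint8);C[:A.shape[0],:A.shape[1]]=A;C[:B.shape[0],478:478+B.shape[1]]=B
cv2.imwrite('pics/h1.png',C)
```

```text
turn [-0.02 -0.01  0.07] then shift cm [-0.07 -0.05  5.21] now [ 0.4334 -0.0094  0.1661] yaw short -9.530000000000001
```

View pics/h1.png

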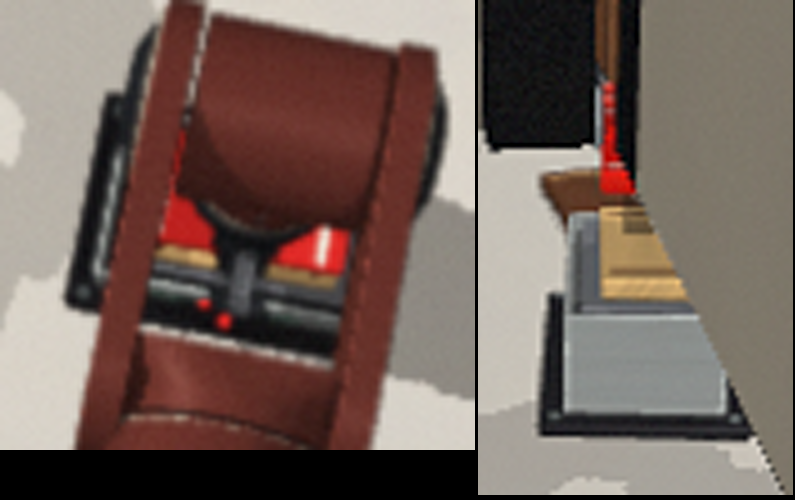

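The red board hangs right over the light one: in the scene inset its left edge (603) lines up with the light board's (600). I'll lower it gently.

>>> move_arm(rows=[[-0.05, -0.05, 0.5, 0, 0, 0, -0.2], [0, 0, 1, 0, 0, 0, -0.2], [0, 0, 1.2, 0, 0, 0, -0.2], [0, 0, 1, 0, 0, 0, -0.2], [0, 0, 0.7, 0, 0, 0, -0.2], [0, 0, 0.4, 0, 0, 0, -0.2], [0, 0, 0.3, 0, 0, 0, -0.2], [0, 0, 0.1, 0, 0, 0, -0.2], [0, 0, 0, 0, 0, 0, -0.2], [0, 0, 0, 0, 0, 0, -0.2], [0, 0, 0, 0, 0, 0, -0.2]])

```text
time: 8.78
tool_pos: [0.4336, -0.0107, 0.1149]
tool_rot: [0.0, 0.764, 0.645, 0.0]
contact_force: [-0.1, 0.3, -0.9]
gripper_width: 0.673
grasp_force: 64.0
```

Run:
```python
from h import *
plan(.4328,-.010,.112,-9.6);print(manip.state()['contact_force'])
```

```text
turn [ 0.07  0.   -0.02] then shift cm [ 0.06 -0.09  0.29] now [ 0.4336 -0.0107  0.1149] yaw short -9.620000000000005
[-0.12878119  0.32060978 -0.94415334]
```

>>> move_arm(rows=[[0.03, -0.05, 0.1, 0, 0, 0, -0.2], [0, 0, 0.1, 0, 0, 0, -0.2], [0, 0, 0, 0, 0, 0, -0.2], [0, 0, 0, 0, 0, 0, -0.2]])

```text
time: 9.12
tool_pos: [0.4326, -0.0102, 0.1123]
tool_rot: [-0.0, 0.764, 0.645, -0.0]
contact_force: [-0.2, 0.0, -0.2]
gripper_width: 0.671
grasp_force: 64.0
```

>>> move_arm(rows=[[0, 0, 0.1, 0, 0, 0, -0.2], [0, 0, 0, 0, 0, 0, -0.2], [0, 0, 0, 0, 0, 0, -0.2]])

```text
time: 9.37
tool_pos: [0.4329, -0.0103, 0.1119]
tool_rot: [0.0, 0.764, 0.645, 0.0]
contact_force: [-1.7, 0.3, 2.6]
gripper_width: 0.678
grasp_force: 64.5
```

>>> move_arm(rows=[[0, 0, 0, 0, 0, 0, 0.4], [0, 0, 0, 0, 0, 0, 0.6], [0, 0, 0, 0, 0, 0, 0.6], [0, 0, 0, 0, 0, 0, 0.6], [0, 0, 0, 0, 0, 0, 0.6], [0, 0, -0.4, 0, 0, 0, 0.6], [0, 0, -1, 0, 0, 0, 0.6], [0, 0, -1.5, 0, 0, 0, 0.6], [0, 0, -2, 0, 0, 0, 0.6], [0, 0, -2, 0, 0, 0, 0.6], [0, 0, -1.5, 0, 0, 0, 0.6], [0, 0, -0.5, 0, 0, 0, 0.6]])

```text
time: 10.37
tool_pos: [0.4343, -0.0105, 0.2045]
tool_rot: [0.002, 0.764, 0.645, 0.002]
contact_force: [0.8, -0.7, -0.1]
gripper_width: 0.798
grasp_force: 0.0
```

Run:
```python
from h import *
plan(.4222,-.2562,.19,5.2);print(manip.state()['contact_force'])
```

```text
turn [  0.35   0.05 -14.81] then shift cm [-24.35  -3.44   1.45] now [ 0.4343 -0.0105  0.2045] yaw short -9.61
[ 0.81007138 -0.70101119 -0.12928817]
```

>>> move_arm(rows=[[0, 0, 0, 0, 0, -4, 0.6], [0, 0, 0, 0, 0, -6, 0.6], [0, 0, 0, 0, 0, -4.8, 0.6], [-1, -0.15, 0, 0, 0, 0, 0.6], [-2.2, -0.3, 0, 0, 0, 0, 0.6], [-3, -0.45, 0, 0, 0, 0, 0.6], [-3, -0.45, 0, 0, 0, 0, 0.6], [-3, -0.45, 0, 0, 0, 0, 0.6], [-3, -0.45, 0, 0, 0, 0, 0.6], [-3, -0.4, 0, 0, 0, 0, 0.6], [-3, -0.4, 0, 0, 0, 0, 0.6], [-2.2, -0.3, 0, 0, 0, 0, 0.6], [-1, -0.1, 0, 0, 0, 0, 0.6], [0, 0, 0, 0, 0, 0, 0.6], [0, 0, 0, 0, 0, 0, 0.6]])

```text
time: 11.62
tool_pos: [0.42, -0.2563, 0.2]
tool_rot: [-0.001, 0.675, 0.738, 0.0]
contact_force: [0.6, -0.0, -0.3]
gripper_width: 0.801
grasp_force: 0.0
```

Run:
```python
from h import *
f=grab('top');s=grab('scene')
plan(.4222,-.2562,.04,5.2)
try: print(board4(f,'red',(275,215,330,256),.102), board4(f,'light',(275,215,335,270),.088))
except Exception as e: print(e)
A=cv2.resize(f['img'][205:290,260:345],None,fx=5.5,fy=5.5,interpolation=cv2.INTER_CUBIC);B=cv2.resize(s['img'][160:250,275:340],None,fx=4.8,fy=4.8,interpolation=cv2.INTER_CUBIC)
C=np.zeros((500,795,3),np.uint8);C[:A.shape[0],:A.shape[1]]=A;C[:B.shape[0],475:475+B.shape[1]]=B
cv2.imwrite('pics/h2.png',C)
```

```text
turn [-0.01 -0.04  0.01] then shift cm [-0.1   0.18 16.01] now [ 0.4203 -0.2554  0.2001] yaw short 5.209999999999994
max() iterable argument is empty
```

View pics/h2.png

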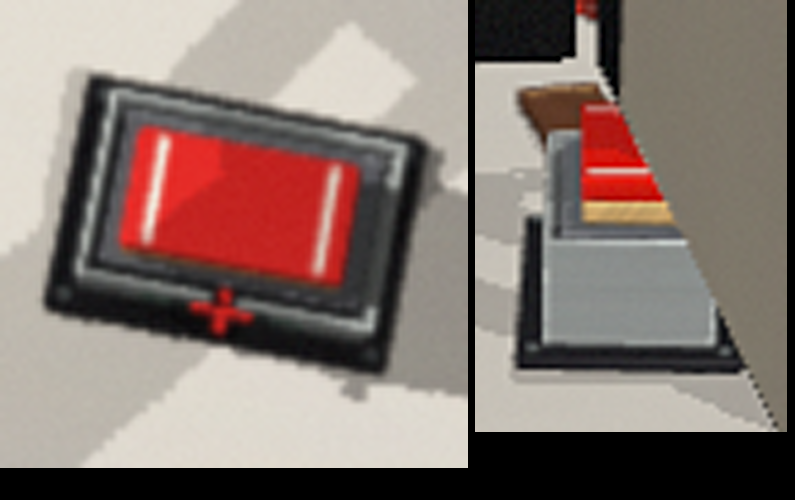

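The red board sits flush on the light one: the red's left edge is at 583 in the scene inset, as is the light's, and only a sliver of light board shows in the top view. Now the dark board.

>>> move_arm(rows=[[-0.05, 0.1, 1, 0, 0, 0, 0.6], [-0.05, 0.08, 2, 0, 0, 0, 0.6], [0, 0, 2.5, 0, 0, 0, 0.6], [0, 0, 2.5, 0, 0, 0, 0.6], [0, 0, 2.5, 0, 0, 0, 0.6], [0, 0, 2.2, 0, 0, 0, 0.6], [0, 0, 1.8, 0, 0, 0, 0.6], [0, 0, 1.3, 0, 0, 0, 0.6], [0, 0, 0.8, 0, 0, 0, 0.6], [0, 0, 0.4, 0, 0, 0, 0.6], [0, 0, 0, 0, 0, 0, 0.6], [0, 0, 0, 0, 0, 0, 0.6], [0, 0, 0, 0, 0, 0, 0.6]])

```text
time: 12.8
tool_pos: [0.423, -0.2576, 0.0314]
tool_rot: [0.001, 0.674, 0.738, 0.0]
contact_force: [-0.4, 0.2, -0.9]
gripper_width: 0.797
grasp_force: 0.0
```

Run:
```python
from h import *
f=grab('top')
plan(.4222,-.2562,.0245,5.2)
m=mask(f,'red',(275,215,330,258))
c=max(cv2.findContours(m,0,1)[0],key=cv2.contourArea)
print(cv2.boundingRect(c), board4(f,'red',(275,215,330,258),.102))
print(manip.state()['contact_force'])
```

```text
turn [ 0.09  0.09 -0.01] then shift cm [ 0.16 -0.07  0.7 ] now [ 0.423  -0.2577  0.0315] yaw short 5.189999999999998
(282, 228, 43, 29) [ 4.272e-01 -8.700e-03  7.250e-02  1.105e-01 -9.681e+00]
[ 0.28699584 -0.02159576  0.05997015]
```

>>> move_arm(rows=[[0.13, -0.07, 0.3, 0, 0, 0, 0.6], [0, 0, 0.4, 0, 0, 0, 0.6], [0, 0, 0, 0, 0, 0, 0.6], [0, 0, 0, 0, 0, 0, 0.6]])

```text
time: 13.18
tool_pos: [0.4211, -0.2558, 0.0229]
tool_rot: [-0.0, 0.674, 0.738, -0.0]
contact_force: [0.2, 0.8, -0.4]
gripper_width: 0.801
grasp_force: 0.0
```

>>> move_arm(rows=[[0, 0, 0, 0, 0, 0, 0.4], [0, 0, 0, 0, 0, 0, 0.3], [0, 0, 0, 0, 0, 0, 0.1], [0, 0, 0, 0, 0, 0, -0.2], [0, 0, 0, 0, 0, 0, -0.2], [0, 0, 0, 0, 0, 0, -0.2], [0, 0, 0, 0, 0, 0, -0.2]])

```text
time: 13.77
tool_pos: [0.4219, -0.2563, 0.024]
tool_rot: [0.001, 0.674, 0.738, 0.0]
contact_force: [-0.0, 0.7, 6.6]
gripper_width: 0.673
grasp_force: 64.4
```

>>> move_arm(rows=[[0, 0, -0.4, 0, 0, 0, -0.2], [0, 0, -1, 0, 0, 0, -0.2], [0, 0, -1.5, 0, 0, 0, -0.2], [0, 0, -1.8, 0, 0, 0, -0.2], [0, 0, -1.8, 0, 0, 0, -0.2], [0, 0, -1.8, 0, 0, 3, -0.2], [0, 0, -1.8, 0, 0, 3, -0.2], [0, 0, -1.8, 0, 0, 3, -0.2], [0, 0, -1.8, 0, 0, 3, -0.2], [0, 0, -1.3, 0, 0, 2.8, -0.2], [0, 0, -0.6, 0, 0, 0, -0.2], [0, 0, 0, 0, 0, 0, -0.2], [0, 0, 0, 0, 0, 0, -0.2]])

```text
time: 14.85
tool_pos: [0.4212, -0.2558, 0.1791]
tool_rot: [-0.0, 0.764, 0.646, -0.0]
contact_force: [-0.1, -0.1, -1.7]
gripper_width: 0.674
grasp_force: 64.0
```

```bash
python3 -c "
from h import *
plan(.4329,-.0101,.178,-9.62)"
```

```text
turn [-0.01 -0.01  0.06] then shift cm [24.42 -2.96  0.11] now [ 0.4212 -0.2558  0.1791] yaw short -9.560000000000002
```

>>> move_arm(rows=[[0.8, -0.1, 0, 0, 0, 0, -0.2], [1.6, -0.2, 0, 0, 0, 0, -0.2], [2.4, -0.3, 0, 0, 0, 0, -0.2], [2.6, -0.3, 0, 0, 0, 0, -0.2], [2.6, -0.3, 0, 0, 0, 0, -0.2], [2.6, -0.3, 0, 0, 0, 0, -0.2], [2.6, -0.3, 0, 0, 0, 0, -0.2], [2.6, -0.3, 0, 0, 0, 0, -0.2], [2.4, -0.3, 0, 0, 0, 0, -0.2], [2, -0.25, 0, 0, 0, 0, -0.2], [1.4, -0.2, 0, 0, 0, 0, -0.2], [0.8, -0.1, 0, 0, 0, 0, -0.2], [0, 0, 0, 0, 0, 0, -0.2], [0, 0, 0, 0, 0, 0, -0.2], [0, 0, 0, 0, 0, 0, -0.2], [0, 0, 0, 0, 0, 0, -0.2]])

```text
time: 16.18
tool_pos: [0.433, -0.0112, 0.1791]
tool_rot: [-0.0, 0.764, 0.645, -0.0]
contact_force: [0.3, 0.2, -1.1]
gripper_width: 0.678
grasp_force: 64.0
```

```bash
python3 -c "
from h import *
plan(.4329,-.0101,.129,-9.62)"
```

```text
turn [-0.02  0.01 -0.06] then shift cm [ 0.1  -0.03  5.01] now [ 0.433  -0.0112  0.1791] yaw short -9.680000000000007
```

>>> move_arm(rows=[[0.05, 0, 0.5, 0, 0, 0, -0.2], [0, 0, 1, 0, 0, 0, -0.2], [0, 0, 1.2, 0, 0, 0, -0.2], [0, 0, 1, 0, 0, 0, -0.2], [0, 0, 0.7, 0, 0, 0, -0.2], [0, 0, 0.4, 0, 0, 0, -0.2], [0, 0, 0.2, 0, 0, 0, -0.2], [0, 0, 0, 0, 0, 0, -0.2], [0, 0, 0, 0, 0, 0, -0.2], [0, 0, 0, 0, 0, 0, -0.2], [0, 0, 0, 0, 0, 0, -0.2]])

```text
time: 17.1
tool_pos: [0.4336, -0.01, 0.13]
tool_rot: [0.0, 0.764, 0.645, 0.0]
contact_force: [-0.0, 0.5, -0.0]
gripper_width: 0.671
grasp_force: 64.0
```

Run:
```python
from h import *
s=[]
for i in range(4):
    f=grab('top');s.append(manip.state()['tool_pos'])
print(np.round(s,4))
plan(.4329,-.0101,.126,-9.62)
```

```text
[[ 0.4336 -0.01    0.1299]
 [ 0.4335 -0.01    0.1298]
 [ 0.4334 -0.01    0.1297]
 [ 0.4334 -0.01    0.1296]]
turn [0.03 0.   0.01] then shift cm [-0.02 -0.05  0.36] now [ 0.4334 -0.01    0.1296] yaw short -9.61
```

>>> move_arm(rows=[[0, -0.03, 0.1, 0, 0, 0, -0.2], [0, 0, 0.1, 0, 0, 0, -0.2], [0, 0, 0.1, 0, 0, 0, -0.2], [0, 0, 0, 0, 0, 0, -0.2], [0, 0, 0, 0, 0, 0, -0.2], [0, 0, 0, 0, 0, 0, -0.2]])

```text
time: 17.8
tool_pos: [0.4329, -0.0099, 0.1262]
tool_rot: [-0.0, 0.764, 0.645, -0.0]
contact_force: [-0.2, 0.3, -0.3]
gripper_width: 0.673
grasp_force: 64.0
```

>>> move_arm(rows=[[0, 0, 0.1, 0, 0, 0, -0.2], [0, 0, 0, 0, 0, 0, -0.2], [0, 0, 0, 0, 0, 0, -0.2]])

```text
time: 18.05
tool_pos: [0.433, -0.0099, 0.1258]
tool_rot: [0.0, 0.764, 0.645, -0.0]
contact_force: [-1.6, -0.5, 3.4]
gripper_width: 0.674
grasp_force: 64.4
```

>>> move_arm(rows=[[0, 0, 0, 0, 0, 0, 0.4], [0, 0, 0, 0, 0, 0, 0.6], [0, 0, 0, 0, 0, 0, 0.6], [0, 0, 0, 0, 0, 0, 0.6], [0, 0, 0, 0, 0, 0, 0.6], [0, 0, -0.4, 0, 0, 0, 0.6], [0, 0, -1, 0, 0, 0, 0.6], [0, 0, -1.5, 0, 0, 0, 0.6], [0, 0, -2, 0, 0, 0, 0.6], [0, 0, -2, 0, 0, 0, 0.6], [0, 0, -1.5, 0, 0, 0, 0.6], [0, 0, -0.5, 0, 0, 0, 0.6]])

```text
time: 19.05
tool_pos: [0.4345, -0.0102, 0.2185]
tool_rot: [0.002, 0.764, 0.645, 0.002]
contact_force: [-0.2, 0.3, 0.3]
gripper_width: 0.799
grasp_force: 0.0
```

>>> move_arm(rows=[[-1, 0, 0, 0, 0, 0, 0.6], [-2.5, 0, 0, 0, 0, 0, 0.3], [-3.5, 0, 0, 0, 0, 0, 0], [-3.5, 0, 0, 0, 0, 0, -0.5], [-3.5, 0, 0, 0, 0, 0, -1], [-3.5, 0, 0, 0, 0, 0, -1], [-2.5, 0, 0, 0, 0, 0, -1], [-1, 0, 0, 0, 0, 0, -1], [0, 0, 0, 0, 0, 0, -1], [0, 0, 0, 0, 0, 0, -1]])

```text
time: 19.88
tool_pos: [0.3973, -0.2167, 0.2134]
tool_rot: [-0.001, 0.764, 0.645, 0.0]
contact_force: [0.4, 0.4, -0.2]
gripper_width: -0.002
grasp_force: 0.0
```

Run:
```python
from h import *
f=grab('top');s=grab('scene')
plan(.4329,-.0100,.20,-9.62);print(manip.state()['gripper_width'])
for z in (.116,): 
    g=cv2.resize(f['img'],None,fx=1,fy=1)
A=cv2.resize(f['img'][205:290,260:345],None,fx=5.5,fy=5.5,interpolation=cv2.INTER_CUBIC);B=cv2.resize(s['img'][160:250,275:340],None,fx=4.8,fy=4.8,interpolation=cv2.INTER_CUBIC)
C=np.zeros((500,795,3),np.uint8);C[:A.shape[0],:A.shape[1]]=A;C[:B.shape[0],475:475+B.shape[1]]=B
cv2.imwrite('pics/h3.png',C)
```

```text
turn [-0.05 -0.05  0.07] then shift cm [2.089e+01 2.000e-02 1.370e+00] now [ 0.3978 -0.2159  0.2137] yaw short -9.549999999999997
0.003271795372816953
```

View pics/h3.png

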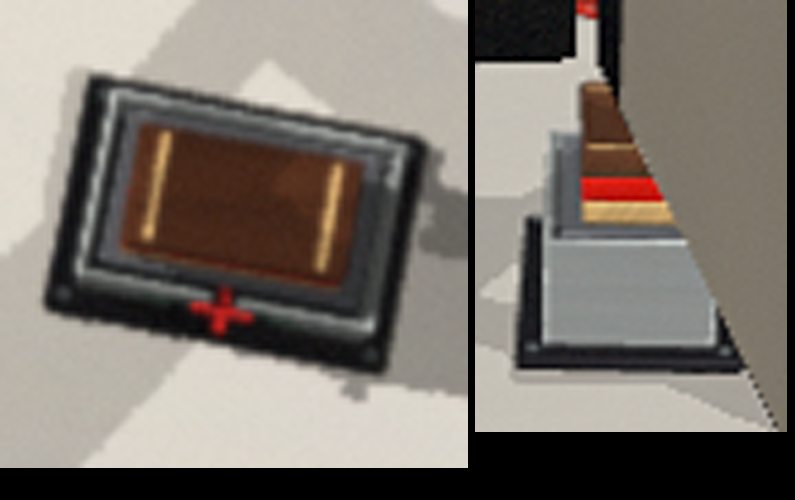

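All three boards are flush: in the scene inset their left edges share column 583, and in the top view the dark board covers the red at (245,205). Now I'll push with shut fingertips at the centre.

>>> move_arm(rows=[[1, 0, 0, 0, 0, 0, -1], [2, 0, 0, 0, 0, 0, -1], [2.8, 0, 0, 0, 0, 0, -1], [2.8, 0, 0, 0, 0, 0, -1], [2.8, 0, 0, 0, 0, 0, -1], [2.8, 0, 0, 0, 0, 0, -1], [2.8, 0, 0, 0, 0, 0, -1], [2, 0, 0, 0, 0, 0, -1], [1.3, 0, 0, 0, 0, 0, -1], [0.6, 0, 0.5, 0, 0, 0, -1], [0, 0, 1, 0, 0, 0, -1], [0, 0, 1.3, 0, 0, 0, -1], [0, 0, 1.3, 0, 0, 0, -1], [0, 0, 0.9, 0, 0, 0, -1], [0, 0, 0.5, 0, 0, 0, -1], [0, 0, 0, 0, 0, 0, -1], [0, 0, 0, 0, 0, 0, -1], [0, 0, 0, 0, 0, 0, -1], [0, 0, 0, 0, 0, 0, -1]])

```text
time: 21.57
tool_pos: [0.4333, -0.0111, 0.1602]
tool_rot: [0.001, 0.764, 0.645, 0.001]
contact_force: [1.1, 0.2, 0.2]
gripper_width: -0.003
grasp_force: 0.0
```

Run:
```python
from h import *
grab('top');grab('top')
plan(.4330,-.0101,.150,-9.62);print(manip.state()['contact_force'])
```

```text
turn [0.08 0.   0.  ] then shift cm [ 0.09 -0.03  1.01] now [ 0.4332 -0.011   0.1601] yaw short -9.620000000000005
[ 0.16936139  0.49848171 -0.34770491]
```

Down to about 0.149, where the shut tips could first touch.

>>> move_arm(rows=[[0.05, 0, 0.3, 0, 0, 0, -1], [0, 0, 0.3, 0, 0, 0, -1], [0, 0, 0.2, 0, 0, 0, -1], [0, 0, 0.2, 0, 0, 0, -1], [0, 0, 0.1, 0, 0, 0, -1], [0, 0, 0, 0, 0, 0, -1], [0, 0, 0, 0, 0, 0, -1]])

```text
time: 22.25
tool_pos: [0.4327, -0.0104, 0.1482]
tool_rot: [-0.0, 0.764, 0.645, -0.0]
contact_force: [-0.2, -0.2, 0.3]
gripper_width: -0.0
grasp_force: 0.0
```

>>> move_arm(rows=[[0, 0, 0.2, 0, 0, 0, -1], [0, 0, 0.2, 0, 0, 0, -1], [0, 0, 0.2, 0, 0, 0, -1], [0, 0, 0.1, 0, 0, 0, -1], [0, 0, 0, 0, 0, 0, -1], [0, 0, 0, 0, 0, 0, -1]])

```text
time: 22.75
tool_pos: [0.4328, -0.0104, 0.1412]
tool_rot: [-0.0, 0.764, 0.645, -0.0]
contact_force: [0.1, -1.2, -0.6]
gripper_width: -0.001
grasp_force: 0.0
```

>>> move_arm(rows=[[0, 0, 0.2, 0, 0, 0, -1], [0, 0, 0.2, 0, 0, 0, -1], [0, 0, 0, 0, 0, 0, -1], [0, 0, 0, 0, 0, 0, -1]])

```text
time: 23.08
tool_pos: [0.4327, -0.0104, 0.1371]
tool_rot: [-0.0, 0.764, 0.645, -0.0]
contact_force: [-0.2, 1.4, 0.4]
gripper_width: -0.002
grasp_force: 0.0
```

>>> move_arm(rows=[[0, 0, 0.1, 0, 0, 0, -1], [0, 0, 0.1, 0, 0, 0, -1], [0, 0, 0, 0, 0, 0, -1], [0, 0, 0, 0, 0, 0, -1]])

```text
time: 23.42
tool_pos: [0.4328, -0.0104, 0.1352]
tool_rot: [-0.0, 0.764, 0.645, -0.0]
contact_force: [-0.8, 0.3, 0.4]
gripper_width: -0.001
grasp_force: 0.0
```

>>> move_arm(rows=[[0, 0, 0.1, 0, 0, 0, -1], [0, 0, 0, 0, 0, 0, -1], [0, 0, 0, 0, 0, 0, -1]])

```text
time: 23.67
tool_pos: [0.4329, -0.0104, 0.1347]
tool_rot: [0.0, 0.764, 0.645, 0.0]
contact_force: [-1.8, -0.2, 2.7]
gripper_width: 0.0
grasp_force: 1.5
```

Run:
```python
from h import *
f=grab('scene');cv2.imwrite('pics/ref_s.png',f['img']);f=grab('top');cv2.imwrite('pics/ref_t.png',f['img'])
plan(.4330,-.0101,.115,-9.62);print(manip.state()['contact_force'])
```

```text
turn [0.02 0.   0.  ] then shift cm [0.03 0.   1.97] now [ 0.4329 -0.0104  0.1347] yaw short -9.620000000000005
[-1.13430377  0.04873573  3.67182245]
```

>>> move_arm(rows=[[0, 0, 0.1, 0, 0, 0, -1], [0, 0, 0.2, 0, 0, 0, -1], [0, 0, 0.2, 0, 0, 0, -1], [0, 0, 0.2, 0, 0, 0, -1], [0, 0, 0.2, 0, 0, 0, -1], [0, 0, 0.2, 0, 0, 0, -1], [0, 0, 0.2, 0, 0, 0, -1], [0, 0, 0.2, 0, 0, 0, -1], [0, 0, 0.1, 0, 0, 0, -1], [0, 0, 0, 0, 0, 0, -1], [0, 0, 0, 0, 0, 0, -1], [0, 0, 0, 0, 0, 0, -1]])

```text
time: 24.77
tool_pos: [0.4331, -0.0105, 0.1192]
tool_rot: [0.0, 0.764, 0.645, -0.0]
contact_force: [-4.2, -0.2, 8.9]
gripper_width: 0.002
grasp_force: 4.6
```

Run:
```python
from h import *
grab('top')
plan(.4330,-.0101,.1148,-9.62);print(manip.state()['contact_force'])
```

```text
turn [0.01 0.   0.01] then shift cm [ 0.04 -0.02  0.44] now [ 0.4331 -0.0105  0.1192] yaw short -9.61
[-4.03978312  1.81174636  8.29688027]
```

>>> move_arm(rows=[[0, -0.02, 0.1, 0, 0, 0, -1], [0, -0.02, 0.1, 0, 0, 0, -1], [0, -0.02, 0.1, 0, 0, 0, -1], [0, -0.02, 0.1, 0, 0, 0, -1], [0, 0, 0, 0, 0, 0, -1], [0, 0, 0, 0, 0, 0, -1], [0, 0, 0, 0, 0, 0, -1]])

```text
time: 25.4
tool_pos: [0.433, -0.0105, 0.1159]
tool_rot: [0.001, 0.764, 0.645, 0.001]
contact_force: [-3.3, 0.7, 10.5]
gripper_width: 0.004
grasp_force: 5.2
```

Run:
```python
from h import *
for i in range(3):
    f=grab('scene');st=manip.state();print(st['tool_pos'].round(4),st['contact_force'].round(1))
r=cv2.imread('pics/ref_s.png')
B=[cv2.resize(x[140:250,270:340],None,fx=5.4,fy=5.4,interpolation=cv2.INTER_CUBIC) for x in(r,f['img'])]
cv2.imwrite('pics/p1.png',np.hstack(B))
```

```text
[ 0.433  -0.0105  0.1159] [-3.  -0.1 10. ]
[ 0.433  -0.0104  0.1159] [-3.3  0.6  9.8]
[ 0.433  -0.0105  0.1159] [-4.1  0.3 10.1]
```

View pics/p1.png

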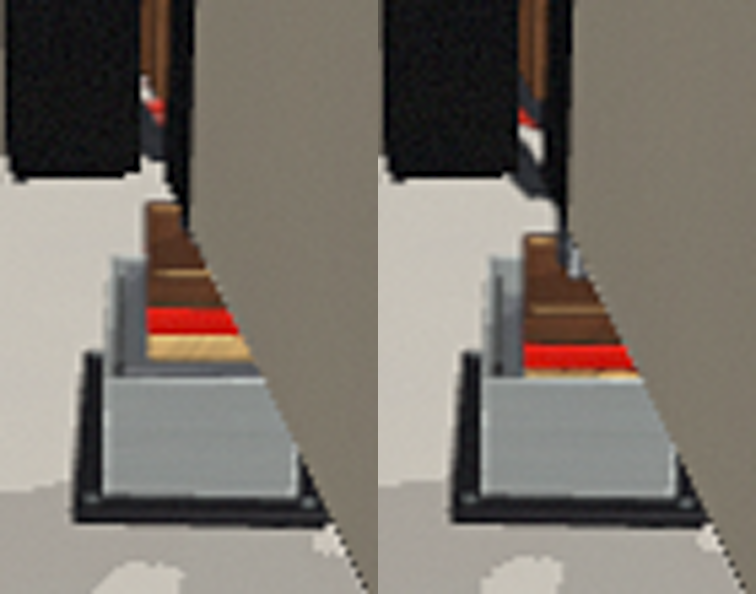

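The pile is flush and has sunk about 37 px (a board's 14 mm is about 27 px), so about 19 mm, agreeing with the tool's 19 mm. One more millimetre.

>>> move_arm(rows=[[0, -0.02, 0.1, 0, 0, 0, -1], [0, 0, 0, 0, 0, 0, -1], [0, 0, 0, 0, 0, 0, -1], [0, 0, 0, 0, 0, 0, -1], [0, 0, 0, 0, 0, 0, -1], [0, 0, 0, 0, 0, 0, -1]])

```text
time: 26.05
tool_pos: [0.433, -0.0105, 0.115]
tool_rot: [0.001, 0.764, 0.645, 0.001]
contact_force: [-2.0, 1.6, 11.0]
gripper_width: 0.003
grasp_force: 5.4
```

Run:
```python
from h import *
s=manip.state();print(s['tool_pos'],s['contact_force'],s['time'])
if .112<s['tool_pos'][2]<.118: print(manip.job_done())
```

```text
[ 0.43300333 -0.01045034  0.11502499] [-2.04484382  1.55323661 11.02082216] 26.05
the job is handed in; nothing more can be done
None
```

The red and dark boards are stacked flush on the light one, and I handed the job in at 26 s with the fingertips holding the platform about 20 mm down (by arm position and scene camera; I didn't see the pointer in the band).

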